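# Pack a carton: lay the guard, tip in the fixings

## Task

Finish packing this carton: first lay the loose chevron guard flat in the same bay as the guard already packed there, in the free half beside it, parallel and with its chevrons pointing the same way, putting it down rather than dropping it. Then pick up the blue tray by its bar, tip all six orange plugs out over its ramp into the carton's other, empty bay, and set the empty tray down upright in the middle of its green mat, without dropping it. Leave the packed guard, the round sleeve and the tape roll where they are.

Things in the scene. Friction and masses are not known exactly. Their poses are not given: they have to be found in the camera images.
- carton: Open cardboard carton, fixed to the bench: 270 x 230 mm outside, 60 mm high, walls 5, floor 4 mm. Origin: centre of underside. x points to the robot's right (world -y, within 0.15 rad), z up. A 5 mm divider, as high as the walls, at x +10 to +15 mm: left bay for guards (inside x -130 to +10 mm), right bay for plugs (x +15 to +130 mm), both y -110 to +110 mm.
- fixings_bay (a point): Centre of the right bay's floor, 72.5 mm from the carton's origin along its x, 4 mm up. The plugs belong in this bay.
- free_place (a point): Point on the left bay's floor in the middle of the free half, between packed guard and divider: where the loose guard's origin should come to lie (carton x -36 mm, y 0, z 4 mm).
- packed_guard: Black rubber guard with yellow chevrons already lying in the left bay along the leftmost wall; loose, 0.16 kg, same shape as the loose one. Origin: centre of its underside; its x axis is its length and the direction in which its chevrons point (the carton's +y, away from the robot).
- guard: Loose black rubber guard, yellow chevrons, 0.11 to 0.22 kg, flat on the bench left or right of the carton, any yaw. 180 mm long (x); base 44 mm wide, 10 mm high; along its middle a rib 24 mm wide with upright sides, from 10 to 30 mm height: grasp the rib. Origin: centre of underside; x is where the chevrons point; z up.
- guard_nose (a point): The end of the loose guard to which its chevrons point: 90 mm from its origin along its x, 15 mm up.
- tray: Blue hand tray with bridge handle, 0.2 to 0.39 kg, six plugs in it, on the mat. 150 mm long (x), 120 wide; walls 46 mm high at sides and +x end, floor 4 mm; the -x end is open: a ramp (12 degrees, 25 mm long, 5 mm rise) to pour over. -x points to the robot's left. Origin: centre of underside, z up. Plugs slide out with the +x end raised 60 degrees or more.
- tray_bar (a point): Middle of the tray's black handle bar, 95 mm above the tray's origin. The bar runs along the tray's y: 14 mm thick (x, the width to grasp, flat sides), 26 mm high (82 to 108 mm), about 115 mm long between steel uprights at the sides; free space below it.
- tray_lip (a point): Middle of the tray's pouring edge: in the tray's frame x -75 mm, y 0, z 10 mm.
- mat: Green mat, 200 x 170 mm (x, y), 3 mm thick, fixed to the bench, on the left or right of the carton. Origin: centre of its underside; the tray stands at its centre at the start, with its axes parallel to the mat's (x to the robot's right, within 0.3 rad of world -y).
- plug0: One of six alike orange plastic plugs: square flange 26 x 26 x 8 mm with a round stud 18 mm across and 14 mm high on it, about 20 g. Origin: centre of the flange's underside, z along the stud. Starts lying in the tray.
- plug1: One of six alike orange plastic plugs: square flange 26 x 26 x 8 mm with a round stud 18 mm across and 14 mm high on it, about 20 g. Origin: centre of the flange's underside, z along the stud. Starts lying in the tray.
- plug2: One of six alike orange plastic plugs: square flange 26 x 26 x 8 mm with a round stud 18 mm across and 14 mm high on it, about 20 g. Origin: centre of the flange's underside, z along the stud. Starts lying in the tray.
- plug3: One of six alike orange plastic plugs: square flange 26 x 26 x 8 mm with a round stud 18 mm across and 14 mm high on it, about 20 g. Origin: centre of the flange's underside, z along the stud. Starts lying in the tray.
- plug4: One of six alike orange plastic plugs: square flange 26 x 26 x 8 mm with a round stud 18 mm across and 14 mm high on it, about 20 g. Origin: centre of the flange's underside, z along the stud. Starts lying in the tray.
- plug5: One of six alike orange plastic plugs: square flange 26 x 26 x 8 mm with a round stud 18 mm across and 14 mm high on it, about 20 g. Origin: centre of the flange's underside, z along the stud. Starts lying in the tray.
- sleeve: Black round post sleeve with yellow chevrons, 90 mm across, 60 mm high, standing on the bench beyond the work on the left. Origin: centre of its underside. To be left alone.
- tape: Pale tape roll, 90 mm across, 45 mm high, lying flat on the bench beyond the work on the right. Origin: centre of its underside. To be left alone.

How it is judged:
On the way, in this order (a step that is already met when the one before it is completed fails the run):
1. the loose guard lies flat in the free half of the left bay, chevrons the same way as the packed one, let go (x of guard in the frame of carton between -0.07 and -0.005 m and y of guard in the frame of carton between -0.03 and 0.03 m and z of guard in the frame of carton below 0.009 m and angle between guard's own z axis and vertical below 0.1 rad and angle between the x axis of guard and the x axis of packed_guard, either way round below 0.2 rad and x of guard_nose in the frame of packed_guard above 0.03 m and contact force between the fingers and guard below 0.1 N and linear speed of guard below 0.05 m/s), for 0.2 s.
2. the tray is tipped with its pouring edge over the carton (angle between tray's own z axis and vertical above 0.5 rad and horizontal distance between tray_lip and fixings_bay below 0.15 m).
3. all six plugs are in the right bay (x of plug0 in the frame of carton between 0.015 and 0.13 m and y of plug0 in the frame of carton between -0.11 and 0.11 m and z of plug0 in the frame of carton between 0 and 0.056 m and x of plug1 in the frame of carton between 0.015 and 0.13 m and y of plug1 in the frame of carton between -0.11 and 0.11 m and z of plug1 in the frame of carton between 0 and 0.056 m and x of plug2 in the frame of carton between 0.015 and 0.13 m and y of plug2 in the frame of carton between -0.11 and 0.11 m and z of plug2 in the frame of carton between 0 and 0.056 m and x of plug3 in the frame of carton between 0.015 and 0.13 m and y of plug3 in the frame of carton between -0.11 and 0.11 m and z of plug3 in the frame of carton between 0 and 0.056 m and x of plug4 in the frame of carton between 0.015 and 0.13 m and y of plug4 in the frame of carton between -0.11 and 0.11 m and z of plug4 in the frame of carton between 0 and 0.056 m and x of plug5 in the frame of carton between 0.015 and 0.13 m and y of plug5 in the frame of carton between -0.11 and 0.11 m and z of plug5 in the frame of carton between 0 and 0.056 m), for 0.2 s.
At the end, for the whole second after the job is handed in: Guard flat in the free half of the left bay (carton x -70 to -5 mm, y within 30 mm), within 0.2 rad of the packed guard, chevrons the same way; all six plugs in the right bay; tray upright on the mat, centres within 45 mm; all at rest (all of step 3 and x of guard in the frame of carton between -0.07 and -0.005 m and y of guard in the frame of carton between -0.03 and 0.03 m and z of guard in the frame of carton below 0.009 m and angle between guard's own z axis and vertical below 0.1 rad and angle between the x axis of guard and the x axis of packed_guard, either way round below 0.2 rad and x of guard_nose in the frame of packed_guard above 0.03 m and angle between tray's own z axis and vertical below 0.08 rad and horizontal distance between tray and mat below 0.045 m and height (world z) of tray below 0.008 m and linear speed of each of guard, tray, plug0, plug1, plug2, plug3, plug4, plug5 below 0.03 m/s); the robot touches nothing.
It fails at once if the packed guard moved more than 30 mm (distance of packed_guard from where it was at the start of the episode above 0.03 m).
It fails at once if sleeve or tape roll moved more than 30 mm (distance of any of sleeve, tape from where it was at the start of the episode above 0.03 m).
It fails at once if guard dropped: moving faster than 0.7 m/s (a fall of 25 mm) while not held (linear speed of guard above 0.7 m/s and contact force between the fingers and guard below 0.1 N).
It fails at once if tray dropped: moving faster than 0.7 m/s (a fall of 25 mm) while not held (linear speed of tray above 0.7 m/s and contact force between the fingers and tray below 0.1 N).
It also fails if it takes over 66 s, if anything falls off the work surface, if the arm or the gripper's body presses on something with over 40 N, if the wrist force passes 120 N, or if a joint passes its speed limit or range.

## Robot

A 6-joint arm with a two-finger parallel gripper is mounted at the origin on the work surface. World frame = base frame: x ahead of the robot, y to its left, z up, the work surface at z = 0. Lengths are in m, angles in rad, forces in N, time in s.
With the tool pointing down it reaches from about 0.35 to 0.875 m from the base axis. Payload 15.5 kg.
Tool frame: the origin (TCP) lies between the finger pads; the fingertips stand 19 mm ahead of it and the grasp point (between the pads) is the TCP; z points along the fingers, y is the line along which they close (so a half turn about z gives the same grasp; the last joint's range is limited). The gripper opens to 85 mm and grips with 20 to 120 N. Pads are 22 mm wide; open, the fingers measure 114 mm over their backs; the gripper's body (76 mm by 85 mm) begins 54 mm behind the grasp point. The pads swing forward as they close: fully open they stand 13 mm farther back than shut.
Start: joints at [-1.206, 0.494, 1.345, -0, 1.302, -0.096], TCP at [0.278, -0.56, 0.25] pointing down, gripper open.
Joint ranges: [-2.91, 2.91], [-0.82, 2.16], [0.22, 2.67], [-1.22, 4.37], [0.12, 2.79], [-3.08, 3.08]. Speed limits (rad/s): [1.89, 1.89, 2.57, 3.01, 3.01, 3.01].

## Interface

Orientations are given as a 3x3 rotation matrix whose columns are the frame's x, y, z axes.
In Python, from bench import robot gives the robot as it stands. Calls block until the motion is done:
- robot.goto(position, orientation): joint-space move of the TCP to a pose.
- robot.movel(position, v=0.15, rotation=None): straight line of the TCP; rotation=None keeps the orientation; v is the mean speed in m/s.
- robot.goto_joints(angles): joint-space move.
- robot.open() and robot.close_gripper(newtons=None): open the fingers fully, or close them until they stop; newtons is the grip in N (None keeps the last).
- robot.hold(seconds).
- robot.ik(position, orientation): joint angles nearest the present ones, or None.
- robot.read_camera(name): name is "side" or "top"; returns (picture, depth): 480x640x3 uint8, blue, green, red; 480x640 float32, m along the optical axis (not along the pixel's ray), 0 where there is no reading.
- robot.camera_model(name): a dict with "intrinsics" (3x3 intrinsics, pixels), "camera_from_world" (4x4, takes a point from world to camera coordinates). Camera axes: x right, y down, z forward; pixel columns grow to the right and rows downward; lengths in m; the calibration is good to about 2 mm. A picture is of the moment at which its call begins. camera_model takes no time and is no camera call.
A pose or a line that the arm cannot do raises robot.Unreachable and nothing moves.
- robot.hand_in(): hands the job in; it is judged then, once.
Readings, each from a call of its own:
- robot.read_time_s(): time.
- robot.read_qpos(): joint angles.
- robot.read_dq(): joint speeds.
- robot.read_tau(): joint torques, N m.
- robot.read_tcp_pos(): TCP position.
- robot.read_eef_rot(): TCP orientation.
- robot.read_force(): force on the tool from outside, world axes, zero at the start.
- robot.read_wrist_torque(): the same for the moment, N m.
- robot.read_opening(): opening from 0.0 (shut) to 1.0 (fully open).
- robot.read_gripper_force(): force on a finger pad.
Only numpy, scipy, OpenCV 4.12 (cv2) and the standard library are available. Lean on these libraries where they do the work, as an engineer would, in place of code of your own. Each camera call takes 0.05 s, during which the arm holds its last target. There are 200 camera calls.

## Working session

There is one attempt and no reset: what is moved stays moved. The work goes in short steps, each a Python script; the robot and the scene stay as the last script left them, time stands still between calls to the robot, and variables do not carry over. Pictures are saved under pics/ and viewed, at most 10 in all, crops included, and the job is handed in when it is done.

```bash
mkdir -p pics; ls
python3 - <<'E'
from bench import robot
import cv2,numpy as np
for n in ("top","side"):
    p,d=robot.read_camera(n); cv2.imwrite(f"pics/{n}0.png",p); np.save(f"pics/{n}0.npy",d)
    m=robot.camera_model(n); print(n,np.round(m["intrinsics"],1).tolist(),np.round(m["camera_from_world"],3).tolist())
E
```

```text
pics
top [[571.6, 0.0, 327.5], [0.0, 571.6, 255.2], [0.0, 0.0, 1.0]] [[0.014, -1.0, 0.009, 0.009], [-0.986, -0.015, -0.165, 0.56], [0.165, -0.007, -0.986, 1.558], [0.0, 0.0, 0.0, 1.0]]
side [[443.1, 0.0, 319.8], [0.0, 443.1, 234.1], [0.0, 0.0, 1.0]] [[-0.69, -0.724, 0.011, 0.387], [-0.469, 0.435, -0.769, 0.324], [0.552, -0.535, -0.64, 0.792], [0.0, 0.0, 0.0, 1.0]]
```

View pics/top0.png

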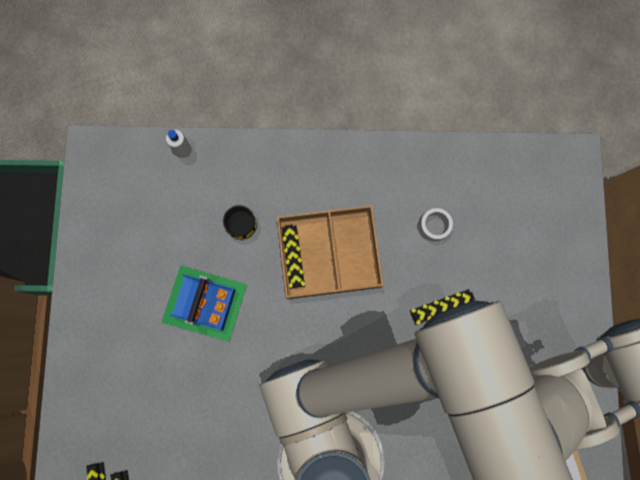

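View pics/side0.png

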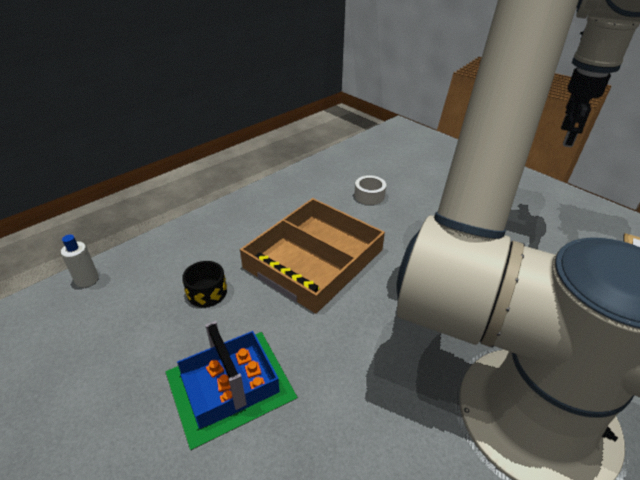

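The top view shows the tray on its mat at (205,303) and the carton at (330,252), with the packed guard at (291,256). The loose guard is at about (442,306), partly hidden by the arm. In the side view the tray's open ramp end faces left. I'll swing the arm clear, then measure.

```bash
cat > h.py <<'E'
import cv2,numpy as np
def cloud(robot,name,d):
    m=robot.camera_model(name);K=m["intrinsics"];T=np.linalg.inv(m["camera_from_world"])
    v,u=np.mgrid[:480,:640]
    P=np.stack([(u-K[0,2])/K[0,0]*d,(v-K[1,2])/K[1,1]*d,d],-1)
    return P@np.array(T)[:3,:3].T+np.array(T)[:3,3]
def ray(robot,name,px,z):
    m=robot.camera_model(name);K=np.array(m["intrinsics"]);T=np.linalg.inv(m["camera_from_world"])
    px=np.atleast_2d(px).astype(float)
    d=np.c_[px,np.ones(len(px))]@np.linalg.inv(K).T@T[:3,:3].T
    return T[:3,3]+d*((z-T[2,3])/d[:,2:])
def hsv(p): return cv2.cvtColor(p,cv2.COLOR_BGR2HSV)
E
python3 - <<'E'
from bench import robot
from h import *
q=np.array(robot.read_qpos());q[0]=-1.75;robot.goto_joints(q)
p,d=robot.read_camera("top");cv2.imwrite("pics/top1.png",p);np.save("pics/top1.npy",d)
C=cloud(robot,"top",d);H=hsv(p)
def rect(mask,z=None):
    w=np.argwhere(mask)[:,::-1]
    P=ray(robot,"top",w,z)[:,:2] if z is not None else C[mask][:,:2]
    r=cv2.minAreaRect(P.astype(np.float32));return len(w),np.round(r[0],4),np.round(r[1],4),round(r[2],1),np.round(P.mean(0),4)
def big(m):
    n,l,s,c=cv2.connectedComponentsWithStats(m.astype(np.uint8));k=1+np.argmax(s[1:,4]);return l==k
uu=np.arange(640)[None]+0*np.arange(480)[:,None];vv=np.arange(480)[:,None]+0*uu
g=(H[...,0]>50)&(H[...,0]<80)&(H[...,1]>120)&(uu>120)&(uu<280)&(vv>230)&(vv<370)
blue=(H[...,0]>100)&(H[...,0]<125)&(H[...,1]>120)&(uu>120)&(uu<280)&(vv>230)&(vv<370)
print("mat",rect(g,0.003))
b=(H[...,0]>5)&(H[...,0]<25)&(H[...,1]>60)&(uu>260)&(uu<400)&(vv>190)&(vv<310)
top=b&(abs(C[...,2]-.06)<.006); print("carton",rect(top,.06), rect(b&(C[...,2]>.045),.06))
ye=(H[...,0]>22)&(H[...,0]<35)&(H[...,1]>150)&(H[...,2]>120)
yp=ye&(uu>275)&(uu<305)&(vv>215)&(vv<300);print("packed",rect(yp,.034))
yg=ye&(uu>390)&(uu<540)&(vv>250)&(vv<400);print("guard yellow",rect(yg,.03))
gz=(C[...,2]>.022)&(C[...,2]<.04)&(uu>390)&(uu<500)&(vv>270)&(vv<345);print("guard depth",rect(big(gz),.03))
tb=(C[...,2]>.1)&(C[...,2]<.12)&(uu>150)&(uu<260)&(vv>250)&(vv<350);print("bar",rect(big(tb)),rect(big(tb),.111),C[tb][:,2].mean())
print("bluerim",rect(blue&(C[...,2]>.044)&(C[...,2]<.056),.049))
a=p[180:360,150:500];cv2.imwrite("pics/c1.png",cv2.resize(a,None,fx=2.2,fy=2.2,interpolation=cv2.INTER_CUBIC))
E
```

```text
mat (1566, array([0.4247, 0.3651]), array([0.1974, 0.1664]), 75.0, array([0.4196, 0.3592]))
carton (801, array([0.5701, 0.0126]), array([0.2311, 0.27  ]), 8.0, array([0.5737, 0.0125])) (1042, array([0.5696, 0.0125]), array([0.2319, 0.27  ]), 7.9, array([0.5751, 0.0069]))
packed (369, array([0.5557, 0.1144]), array([0.1681, 0.0466]), 7.9, array([0.5544, 0.1148]))
guard yellow (343, array([ 0.4214, -0.3042]), array([0.0421, 0.1676]), 20.6, array([ 0.4217, -0.304 ]))
guard depth (563, array([ 0.423 , -0.3096]), array([0.0275, 0.181 ]), 20.0, array([ 0.4226, -0.3087]))
bar (305, array([0.424 , 0.3649]), array([0.0209, 0.1287]), 75.3, array([0.4233, 0.3642])) (305, array([0.4238, 0.3643]), array([0.0219, 0.1288]), 75.3, array([0.4232, 0.3641])) 0.11056162477191157
bluerim (127, array([0.423 , 0.3608]), array([0.1433, 0.1193]), 75.0, array([0.4263, 0.3287]))
```

View pics/c1.png

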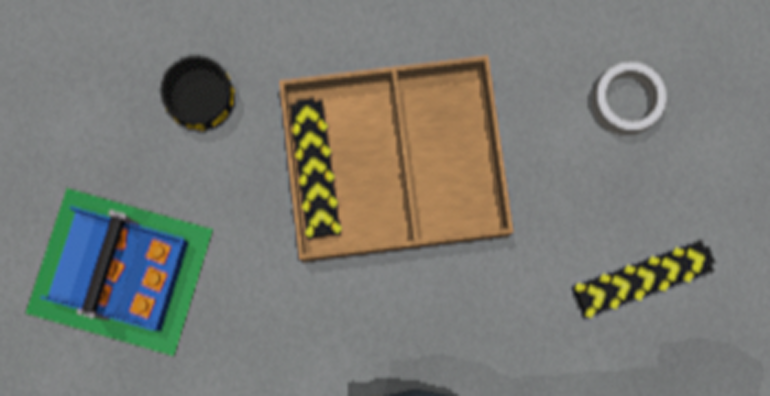

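The crop shows the packed guard's chevrons pointing away from the robot. The loose guard, around (645,278) in the crop, points right and slightly away (world yaw about -70°). The tray's ramp is on the left and the bar crosses its middle. Before moving I'll check IK for the whole plan.

Run:
```python
from bench import robot
from h import *
R=down(GA+np.pi)
robot.goto(GP+[0,0,.13],R)
robot.movel(GP+[0,0,.034],v=.12)
robot.close_gripper(70)
print(robot.read_opening(),robot.read_gripper_force())
robot.movel(GP+[0,0,.17],v=.15)
print(robot.read_opening(),robot.read_gripper_force(),robot.read_force())
robot.goto(carton(-.049,0,.18),down(r(8)+np.pi))
p,d=robot.read_camera("side");cv2.imwrite("pics/s2.png",p[120:400,200:560])
print(robot.read_time_s())
```

```text
0.2608272763093568 69.50234413146973
0.2592592465941258 68.70028853416443 [ 0.43070629 -0.41761884 -2.41554329]
7.65
```

View pics/s2.png

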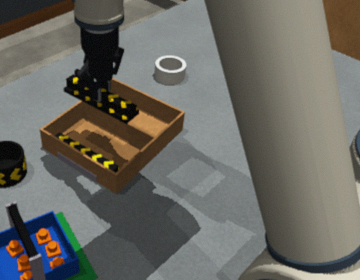

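Run:
```python
from bench import robot
from h import *
robot.movel(carton(-.049,0,.07),v=.15)
robot.movel(carton(-.049,0,.0405),v=.06)
print(robot.read_force())
robot.open(); print(robot.read_opening(),robot.read_force())
robot.movel(carton(-.049,0,.16),v=.15)
robot.goto(TP+[0,0,.16],down(TA-np.pi/2))
p,d=robot.read_camera("top");cv2.imwrite("pics/c3.png",cv2.resize(p[180:360,150:500],None,fx=2.2,fy=2.2,interpolation=cv2.INTER_CUBIC))
C=cloud(robot,"top",d);m=(C[...,2]>.026)&(C[...,2]<.046)
P=(C[m]-CO);xy=np.c_[P@CX,P@CY];k=(xy[:,0]>-.12)&(xy[:,0]<.0)&(abs(xy[:,1])<.106);xy=xy[k]
for lo,hi in((-.12,-.085),(-.075,-.01)):
    s=xy[(xy[:,0]>lo)&(xy[:,0]<hi)];print(len(s),cv2.minAreaRect(s.astype(np.float32)))
print(robot.read_time_s())
```

```text
[ 0.4200208  -0.27185941 -1.14339796]
1.0000010032844209 [ -0.70023315 -13.49486132   8.33835991]
543 ((-0.10608337074518204, 0.004082284867763519), (0.027073336765170097, 0.18084873259067535), 0.029741130769252777)
543 ((-0.05064324662089348, 0.0004095733165740967), (0.1806003451347351, 0.028888016939163208), 89.96656036376953)
12.075
```

View pics/c3.png

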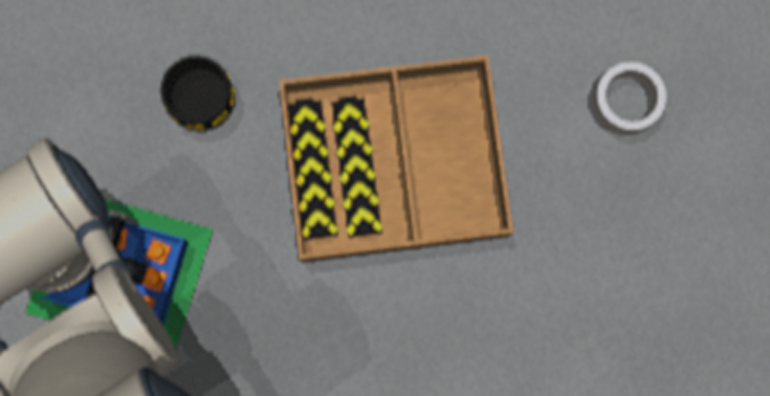

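Guard is placed flat and parallel beside the packed one at carton (-51, 0) mm, and the packed guard has not moved. Next is the tray.

Run:
```python
from bench import robot
from h import *
robot.movel(TP+[0,0,.095],v=.12)
robot.close_gripper(110)
print(robot.read_opening(),robot.read_gripper_force())
robot.movel(TP+[0,0,.245],v=.12)
print(robot.read_opening(),robot.read_gripper_force(),robot.read_force(),robot.read_time_s())
Y=r(-90)
p,R=pour(carton(.09,0,.16),Y,0.,-1); robot.goto(p,R)
for th,x,z in ((.3,.1,.10),(.55,.105,.072),(.8,.103,.070),(1.05,.1,.070),(1.2,.098,.070)):
    p,R=pour(carton(x,0,z),Y,th,-1); robot.movel(p,v=.1,rotation=R)
robot.hold(.8)
print(robot.read_time_s(),robot.read_force())
p,d=robot.read_camera("side");cv2.imwrite("pics/s4.png",cv2.resize(p[120:400,200:560],None,fx=2,fy=2))
p,d=robot.read_camera("top");cv2.imwrite("pics/t4.png",cv2.resize(p[180:360,230:500],None,fx=2.5,fy=2.5))
```

```text
0.14626328347280396 107.74644613265991
0.14702916751262307 107.21432447433472 [ 0.39113315  0.06398955 -3.30138028] 14.825
19.8833 [-0.20578765  0.44490335 -2.72483889]
```

View pics/s4.png

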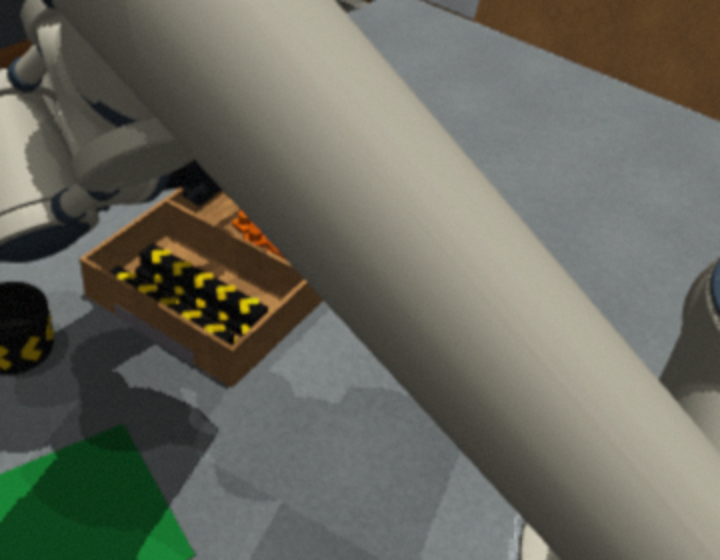

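View pics/t4.png

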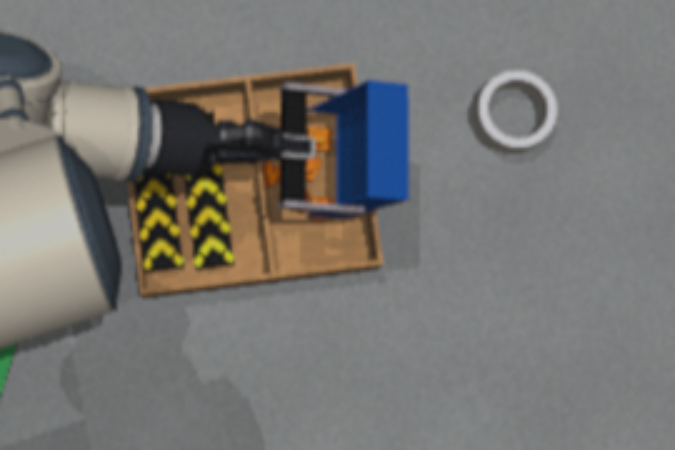

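Plugs are lying in the right bay, seen orange left of the lip around (290-320,140-200) in the top crop, and some may still be under the tray. I'll tilt further, raise the lip with a small shake, bring the tray upright and count.

Run:
```python
from bench import robot
from h import *
Y=r(-90)
for th,x,z,v in ((1.3,.09,.085,.08),(1.3,.09,.095,.2),(1.3,.09,.08,.2),(1.3,.085,.1,.2),(1.25,.085,.14,.1)):
    p,R=pour(carton(x,0,z),Y,th,-1); robot.movel(p,v=v,rotation=R)
robot.hold(.3)
p,R=pour(carton(.1,-.0,.18),Y,.7,-1); robot.movel(p,v=.15,rotation=R)
p,R=pour(carton(.15,-.0,.18),Y,0,-1); robot.movel(p,v=.15,rotation=R)
robot.hold(.2)
print(robot.read_time_s(),robot.read_force(),robot.read_opening())
p,d=robot.read_camera("top");cv2.imwrite("pics/t5.png",cv2.resize(p[180:360,230:500],None,fx=2.5,fy=2.5))
```

```text
23.9667 [-8.52668041e-04 -4.91075156e-01 -3.22654643e+00] 0.14717641528836056
```

View pics/t5.png

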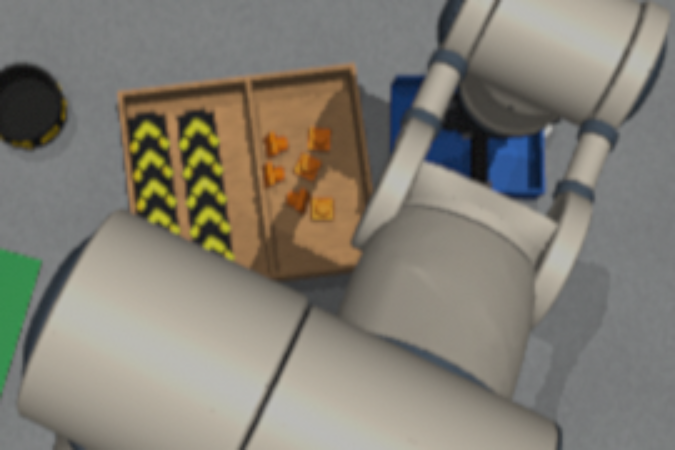

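All six plugs are in the right bay, at crop pixels (275,143), (318,138), (307,168), (273,174), (298,200) and (322,208), and the tray is empty. I'll set it back on the mat.

Run:
```python
from bench import robot
from h import *
T=TP
robot.goto(T+[0,0,.245],down(TA-np.pi/2))
robot.movel(T+[0,0,.115],v=.12)
f0=robot.read_force()[2]
for h in np.arange(.110,.0915,-.0015):
    robot.movel(T+[0,0,h],v=.04)
    f=robot.read_force()[2]-f0
    if f>1.5: break
print(h,f,robot.read_time_s())
robot.hold(.2); robot.open(); robot.hold(.2)
robot.movel(T+[0,0,.2],v=.1)
q=np.array(robot.read_qpos());q[0]=-1.2;robot.goto_joints(q)
robot.hold(.3)
p,d=robot.read_camera("top");cv2.imwrite("pics/t6.png",cv2.resize(p[180:360,150:500],None,fx=2.2,fy=2.2))
C=cloud(robot,"top",d);v,u=np.mgrid[:480,:640]
m=(C[...,2]>.1)&(C[...,2]<.12)&(u>150)&(u<260)&(v>250)&(v<350)
print(cv2.minAreaRect(C[m][:,:2].astype(np.float32)),C[m][:,2].mean(),robot.read_time_s())
```

```text
0.09499999999999999 6.9748428127184345 30.175
((0.42377546429634094, 0.36395809054374695), (0.01931997761130333, 0.1289903074502945), 74.66948699951172) 0.11068176985539932 35.9
```

View pics/t6.png

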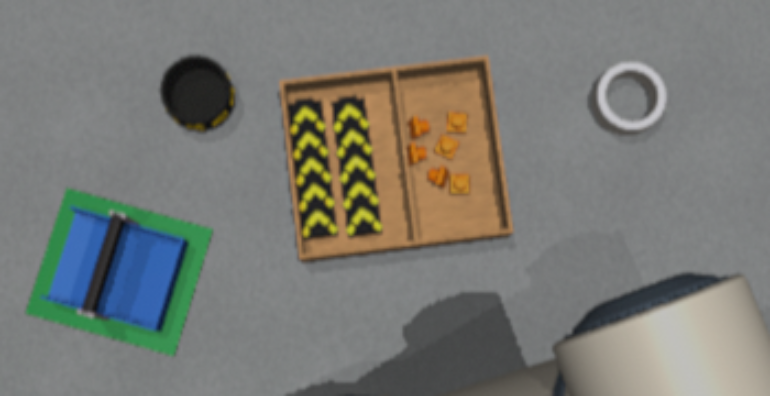

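The picture shows the empty tray centred on its mat, the guards side by side, and six plugs in the right bay around (440,150). The sleeve and tape have not moved.

```bash
python3 -c "
from bench import robot
print(robot.hand_in())"
```

```text
the job is handed in; nothing more can be done
None
```

The job is handed in at about 36 s of the 66 s allowed: the guard lies flat beside the packed one with its chevrons the same way, all six plugs are in the right bay, and the empty tray is upright in the middle of its mat, though the judge returned no verdict.

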